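# Unpack the measuring cylinders and put the corner guards away

## Robot

A 7-joint arm with a two-finger parallel gripper is mounted at the origin on the work surface. World frame = base frame: x ahead of the robot, y to its left, z up, the work surface at z = 0. Lengths are in m, angles in rad, forces in N, time in s.
With the tool pointing down it reaches from about 0.35 to 0.9 m from the base axis. Payload 8.1 kg.
Tool frame: the origin (TCP) lies midway between the tips of the shut fingers; the grasp point (between the pads) lies behind it (arm.tcp_to_grasp is the z of the grasp point in the tool frame, in m); z points along the fingers, y is the line along which they close (so a half turn about z gives the same grasp; the last joint's range is limited). The gripper opens to 92 mm and grips with 3 to 60 N. Pads are 19 mm wide; open, the fingers measure 130 mm over their backs; the gripper's body (75 mm by 190 mm) begins 47 mm behind the grasp point.
Start: joints at [-1.206, 0.434, 0.025, 1.573, -0.012, 1.134, -0.075], TCP at [0.282, 0.558, 0.227] pointing down, gripper open.
Joint ranges: [-2.62, 2.62], [-0.44, 2.09], [-1.27, 1.32], [0.08, 2.57], [-1.32, 4.46], [0.12, 2], [-2.74, 2.74]. Speed limits (rad/s): [2.22, 2.22, 3.01, 3.01, 3.14, 3.14, 3.14].

## Interface

Orientations are given as a rotation vector (axis times angle).
In Python, from cell import readout, vision, arm gives the robot as it stands.
- The arm moves only by the tool carry_out, never from a script. Its argument "increments" is one flat list of numbers, 6 for each row, row after row: the shift along the world's x, y, z in mm, then the turn, a rotation vector about the world's x, y, z in rad. In form: [tx, ty, tz, wx, wy, wz, tx, ty, tz, wx, wy, wz, ...]. A call has 1 to 20 rows; each row shifts and turns the commanded pose from where the row before left it; what a row does not reach is not made up. A row lasts 1/8 s, in which the tool goes at most 62.5 mm and 10.7 degrees, less where a joint would pass 70% of its speed; a pose out of reach is approached as far as the arm can. A call with a gripper value outside its range is refused whole. "grip" is the closure, from 0 (fully open) to 1 (shut), set as the call begins (left out, the last holds). The fingers move at their own pace and stop on an object; "newtons" is the grip in N (left out, the last holds). Time passes only in rows, so rows that do not move let the fingers close. It gives the time, the measured TCP pose, the force, the opening and the grip force at its end, in the units of the state.
- readout.observe(): the state, without advancing time (a new reading comes with each control period).
- vision.get_image(name): name is "scene" or "side" or "wrist"; returns the picture (480x640x3 uint8, red, green, blue); there is no depth.
- vision.calibration(name): a dict with "fov_y" (degrees; the focal length in pixels is half the picture's height over the tangent of half this angle, whatever the lens; pixels are square), "cx", "cy" (the principal point, pixels), "pose" (4x4, takes a point from camera to world coordinates). Camera axes: x right, y up, looking along -z (the intrinsics and any distortion apply to the point x, -y, -z); pixel columns grow to the right and rows downward; lengths in m; the calibration is good to about 2 mm. A picture is of the moment at which its call begins: read the wrist's pose just before it. calibration takes no time and is no camera call; for the wrist camera it gives the pose at the moment of the call.
- arm.sign_off(): hands the job in; it is judged then, once.
The state is a dict: "clock": time; "joints": joint angles; "dq": joint speeds; "joint_efforts": joint torques, N m; "position": TCP position; "ee_rot": TCP orientation; "force": force on the tool from outside, world axes, zero at the start; "ft_torque": the same for the moment, N m; "width": opening from 0.0 (shut) to 1.0 (fully open); "gripper_force": force on a finger pad.
Only numpy, scipy, OpenCV 4.12 (cv2) and the standard library are available. Lean on these libraries where they do the work, as an engineer would, in place of code of your own. Each camera call takes 0.05 s, during which the arm holds its last target. There are 200 camera calls.

## Task

A glassware delivery has been unpacked on the computer bench: first stand every measuring cylinder upright in the white tray, carrying them without haste and setting them down rather than dropping them, for they are top-heavy and must never fall over. Then, with the glass out of the way, open the drawer, lay the orange corner guards in it nested one over the other like roofs, ends flush, and push the drawer fully shut. Leave everything else where it is.

Things in the scene. Friction and masses are not known exactly. Their poses are not given: they have to be found in the camera images.
- cyl1: stoppered glass measuring cylinder, 246 mm tall: clear tube, 30 mm diameter (up to 222 mm), green stopper 28 mm across above it, blue hexagonal foot 62 mm over corners (bears like a 50 mm square). 0.24 kg, centre of mass 142 mm up: tips at 10 degrees of lean, swings round if gripped lower; grip the tube 190 to 210 mm up. Origin: centre of foot's underside; z up the tube. May be absent (None)
- cyl2: stoppered glass measuring cylinder, 246 mm tall: clear tube, 30 mm diameter (up to 222 mm), green stopper 28 mm across above it, blue hexagonal foot 62 mm over corners (bears like a 50 mm square). 0.24 kg, centre of mass 142 mm up: tips at 10 degrees of lean, swings round if gripped lower; grip the tube 190 to 210 mm up. Origin: centre of foot's underside; z up the tube. May be absent (None)
- cyl3: stoppered glass measuring cylinder, 246 mm tall: clear tube, 30 mm diameter (up to 222 mm), green stopper 28 mm across above it, blue hexagonal foot 62 mm over corners (bears like a 50 mm square). 0.24 kg, centre of mass 142 mm up: tips at 10 degrees of lean, swings round if gripped lower; grip the tube 190 to 210 mm up. Origin: centre of foot's underside; z up the tube. May be absent (None)
- guard1: orange plastic angle section, 90 degrees, 62 mm long (x), legs 52 mm, 5 mm thick, 50 g, black band. Lies like a roof, ridge up: ridge 40 mm high, 74 mm wide. Origin: under the ridge's middle, level with the legs' edges; x along the ridge, z up. Grip the flat end faces (62 mm apart along x) near the ridge. Nested roofs lie 7 mm above one another. Alike under a half turn. May be absent (None)
- guard2: orange plastic angle section, 90 degrees, 62 mm long (x), legs 52 mm, 5 mm thick, 50 g, black band. Lies like a roof, ridge up: ridge 40 mm high, 74 mm wide. Origin: under the ridge's middle, level with the legs' edges; x along the ridge, z up. Grip the flat end faces (62 mm apart along x) near the ridge. Nested roofs lie 7 mm above one another. Alike under a half turn. May be absent (None)
- guard3: orange plastic angle section, 90 degrees, 62 mm long (x), legs 52 mm, 5 mm thick, 50 g, black band. Lies like a roof, ridge up: ridge 40 mm high, 74 mm wide. Origin: under the ridge's middle, level with the legs' edges; x along the ridge, z up. Grip the flat end faces (62 mm apart along x) near the ridge. Nested roofs lie 7 mm above one another. Alike under a half turn. May be absent (None)
- tray: fixed shallow white tray with a dark mat, 280 (its x) x 160 (its y) mm outside, walls 5 mm thick, rim 18 mm high, floor 5 mm above the bench. Origin: centre of its underside; empty at the start, its long axis x points roughly away from the robot
- unit_drawer0 (a joint): the one drawer of a fixed grey desktop unit (240 x 240 x 100 mm high, black drawer front towards the robot): how far it is out, m; 0 shut, 0.165 fully out. Slides level with 1 N of friction, stays where it is left; starts shut or up to 20 mm ajar
- unit_drawer0_handle (a point): middle of the drawer's bar handle: a level bar of 11 mm diameter, 120 mm long along y, 35 mm in front of the drawer's front, 62 mm above the bench, moves with the drawer. x, y as of drawer_floor: the drawer opens along -x. Can be pinched from above
- drawer_floor (a point): point on the drawer's inner floor (moves with it), 57 mm behind the inside of its front, midway across, 22 mm above the bench; x points into the unit, y along the front. Inside 195 (x) x 198 (y) mm, walls 56 mm high above this floor, front 10 mm higher. With the drawer fully out, its rear 40 mm or so stay under the unit's top
- flask: bystander: black insulated flask with a red ring, 66 mm diameter, 250 mm tall, standing; origin under its centre
- mug: bystander: white mug, 80 mm diameter, 90 mm tall; origin under its centre
- dropper: bystander: amber bottle with a black cap, 36 mm diameter, 75 mm tall; origin under its centre
- tape: bystander: roll of clear tape lying flat, 90 mm diameter, 24 mm high; origin under its centre
- cutter: bystander: yellow carton knife lying flat, 145 mm long, 16 mm high; origin near its middle
- calculator: bystander: black pocket calculator, 130 x 75 x 12 mm; origin under its centre
- stapler: bystander: red stapler, 150 x 36 x 49 mm; origin under its centre

How it is judged:
By the outcome, as a careful person would: the job done as asked, in the order asked, and still so for the second after the job is handed in, with the robot touching nothing.
Of cyl1, cyl2, cyl3 only 2 to 3 are there at a start; the rules pass over those that are not, and their reading is None.
Of guard1, guard2, guard3 only 2 to 3 are there at a start; the rules pass over those that are not, and their reading is None.
At some moment in a run one of guard1, guard2, guard3 may be knocked a few centimetres aside while the robot is not near it.
It also fails if it takes over 210 s, if anything falls off the work surface, if the arm or the gripper's body presses on something with over 40 N, if the wrist force passes 120 N, or if a joint passes its speed limit or range.

## Working session

There is one attempt and no reset: what is moved stays moved. The work goes in short steps, Python scripts to look and compute and a tool call to move; the robot and the scene stay as the last step left them, time stands still between calls to the robot, and variables do not carry over. Pictures are saved under pics/ and viewed, at most 14 in all, crops included, and the job is handed in when it is done.

Besides the shell and the picture viewer there is one more tool, called as name(argument=value, ...) on one line, values as JSON. carry_out: Moves the arm, as the interface text tells. Its arguments: {"type":"object","properties":{"increments":{"type":"array","items":{"type":"number"}},"grip":{"type":"number"},"newtons":{"type":"number"}},"required":["increments"]}

```bash
ls; mkdir -p pics; cat > h.py <<'E'
import numpy as np, cv2
from scipy.spatial.transform import Rotation as R
from cell import readout, vision, arm
def grab(n,f=None):
    c=vision.calibration(n); im=vision.get_image(n)
    if f: cv2.imwrite('pics/'+f,cv2.cvtColor(im,cv2.COLOR_RGB2BGR))
    return im,c
def ray(c,u,v):
    f=240/np.tan(np.radians(c['fov_y'])/2); T=np.array(c['pose'])
    d=np.array([(u-c['cx'])/f,-(v-c['cy'])/f,-1.]); return T[:3,3],T[:3,:3]@d
def onz(c,u,v,z):
    o,d=ray(c,u,v); return o+d*(z-o[2])/d[2]
def proj(c,p):
    f=240/np.tan(np.radians(c['fov_y'])/2); T=np.array(c['pose'])
    q=T[:3,:3].T@(np.array(p)-T[:3,3]); return c['cx']+f*q[0]/-q[2], c['cy']-f*q[1]/-q[2]
E
python3 - <<'E'
from h import *
s=readout.observe()
print({k:np.round(v,3).tolist() for k,v in s.items()},arm.tcp_to_grasp)
for n in ('scene','side','wrist'):
    im,c=grab(n,n+'0.png'); print(n,{k:(np.round(v,3).tolist() if not isinstance(v,str) else v) for k,v in c.items()})
E
```

```text
pics
{'clock': 0.0, 'joints': [-1.206, 0.435, 0.025, 1.574, -0.012, 1.134, -0.075], 'dq': [0.001, -0.001, 0.002, 0.001, -0.0, -0.0, 0.0], 'joint_efforts': [-0.001, -66.785, 0.984, -31.445, -0.061, 0.043, 0.0], 'position': [0.282, 0.557, 0.226], 'ee_rot': [-0.728, -3.056, 0.002], 'force': [-0.119, 0.68, -0.911], 'ft_torque': [-0.065, 0.001, 0.039], 'gripper_force': 0.0, 'width': 0.998} -0.0188
scene {'fov_y': 51.537, 'cx': 319.494, 'cy': 246.569, 'pose': [[0.868, -0.371, 0.329, 1.031], [0.496, 0.665, -0.559, -0.801], [-0.011, 0.648, 0.761, 1.186], [0.0, 0.0, 0.0, 1.0]]}
side {'fov_y': 46.877, 'cx': 320.468, 'cy': 238.168, 'pose': [[0.865, 0.375, -0.334, 0.087], [-0.502, 0.659, -0.561, -0.717], [0.009, 0.652, 0.758, 1.054], [0.0, 0.0, 0.0, 1.0]]}
wrist {'fov_y': 64.495, 'cx': 321.16, 'cy': 235.392, 'pose': [[0.451, -0.866, -0.218, 0.223], [0.893, 0.436, 0.113, 0.587], [-0.003, -0.245, 0.969, 0.383], [0.0, 0.0, 0.0, 1.0]]}
```

View pics/scene0.png

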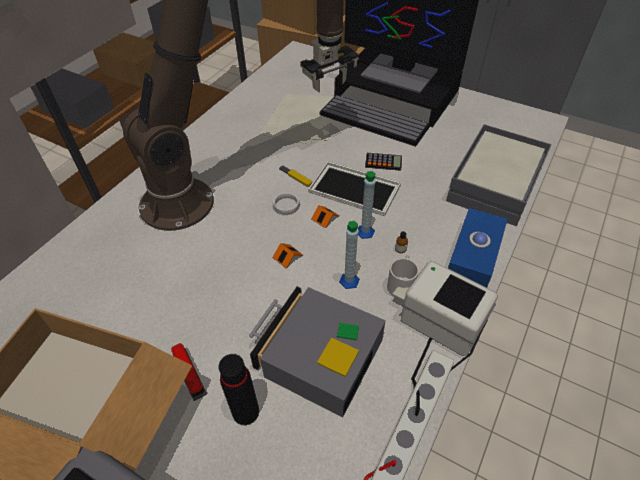

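View pics/side0.png

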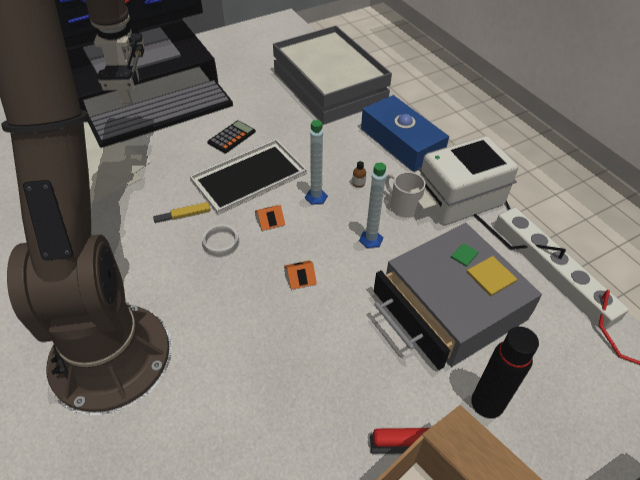

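```bash
python3 - <<'E'
from h import *
def tri(a,ca,b,cb):
    o1,d1=ray(ca,*a);o2,d2=ray(cb,*b)
    A=np.c_[d1,-d2];t=np.linalg.lstsq(A,o2-o1,rcond=None)[0]
    p,q=o1+d1*t[0],o2+d2*t[1];return (p+q)/2,np.linalg.norm(p-q)
ims={};cs={}
for n in('scene','side'):
    ims[n]=cv2.cvtColor(cv2.imread(f'pics/{n}0.png'),cv2.COLOR_BGR2RGB);cs[n]=vision.calibration(n)
    hsv=cv2.cvtColor(ims[n],cv2.COLOR_RGB2HSV)
    for nm,lo,hi in(('orange',(5,170,120),(17,255,255)),('green',(55,120,50),(85,255,255)),('blue',(100,130,60),(125,255,255))):
        m=cv2.inRange(hsv,lo,hi);k,l,st,ce=cv2.connectedComponentsWithStats(m)
        for i in range(1,k):
            if st[i,4]>25: print(n,nm,st[i].tolist(),ce[i].round(1))
a=ims['scene'];b=ims['side']
z=lambda im,x,y,w,h,s:cv2.resize(im[y:y+h,x:x+w],None,fx=s,fy=s,interpolation=cv2.INTER_CUBIC)
t=np.hstack([z(a,265,195,80,75,5),z(b,245,195,80,75,5)])
u=np.hstack([z(a,245,280,80,45,5)[:225],z(b,365,270,80,45,5)[:225]])
cv2.imwrite('pics/crop1.png',cv2.cvtColor(np.vstack([t,u]),cv2.COLOR_RGB2BGR))
E
```

```text
scene orange [312, 206, 23, 22, 207] [322.2 215.5]
scene orange [273, 244, 29, 24, 252] [284.7 254.1]
scene green [382, 16, 17, 20, 70] [389.3  23.6]
scene green [366, 172, 9, 9, 66] [369.8 175.8]
scene green [348, 221, 9, 11, 75] [352.1 225.9]
scene green [337, 323, 22, 17, 294] [347.6 330.8]
scene blue [365, 2, 23, 32, 171] [376.6  19.3]
scene blue [419, 9, 32, 39, 227] [432.9  27. ]
scene blue [449, 208, 58, 79, 2516] [477.8 246.3]
scene blue [358, 226, 16, 12, 106] [365.2 233. ]
scene blue [340, 274, 19, 14, 142] [348.8 282. ]
side orange [257, 206, 28, 24, 353] [270.4 216.7]
side orange [286, 261, 30, 28, 456] [300.9 273.9]
side green [311, 120, 11, 12, 103] [316.1 125.5]
side green [374, 163, 12, 13, 117] [379.2 168.6]
side green [451, 244, 27, 22, 323] [464.4 254.2]
side blue [145, 0, 17, 4, 46] [151.4   1.1]
side blue [68, 14, 21, 9, 74] [78.2 18.5]
side blue [362, 96, 87, 75, 2439] [405.3 128. ]
side blue [305, 190, 22, 14, 162] [315.6 197.9]
side blue [359, 232, 24, 16, 191] [370.4 240.7]
```

View pics/crop1.png

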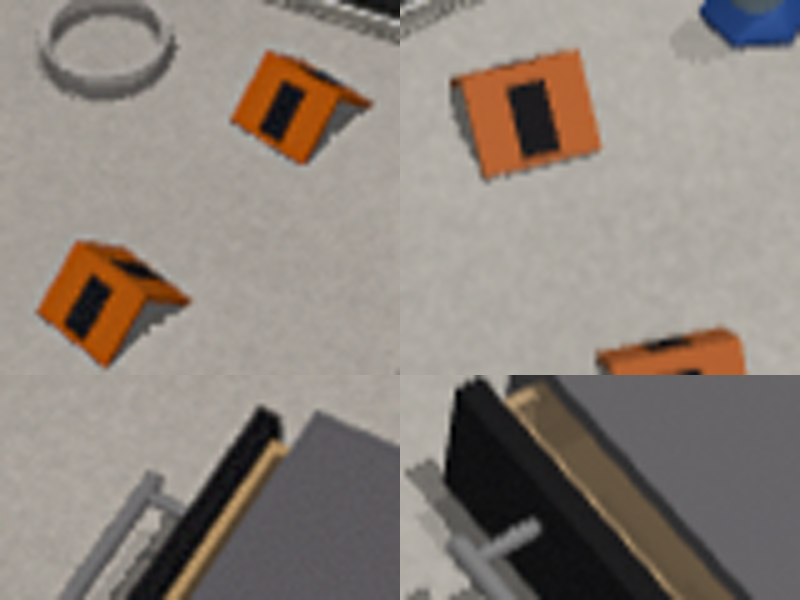

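```bash
cat >> h.py <<'E'
def tri(a,ca,b,cb):
    o1,d1=ray(ca,*a);o2,d2=ray(cb,*b)
    t=np.linalg.lstsq(np.c_[d1,-d2],o2-o1,rcond=None)[0]
    p,q=o1+d1*t[0],o2+d2*t[1];return (p+q)/2,np.linalg.norm(p-q)
E
python3 - <<'E'
from h import *
np.set_printoptions(precision=4,suppress=True)
S,D=vision.calibration('scene'),vision.calibration('side')
for nm,a,b in(('stopA',(369.8,175.8),(316.1,125.5)),('stopB',(352.1,225.9),(379.2,168.6)),('footA',(365.2,233),(315.6,197.9)),('footB',(348.8,282),(370.4,240.7)),
 ('gAr0',(319,205.4),(256,211)),('gAr1',(332,213.6),(280.6,205)),('gAe0',(311.4,219.4),(262.4,230.6)),('gAe1',(325.6,227.6),(285,225))):
    print(nm,*tri(a,S,b,D))
for nm,z,ps in (('gBr',.04,((281,243.4),(294.6,253))),('gBe',0,((272.6,257.4),(286.4,268)))):
    print(nm,[onz(S,*p,z) for p in ps])
for n,seed,top in(('scene',(350,187),(300,310)),('side',(250,178),(430,270))):
    im=cv2.imread(f'pics/{n}0.png');c=S if n=='scene' else D
    for nm,s,z,tol in(('mat',seed,.005,14),('unit',top,.1,7)):
        m=np.zeros((482,642),np.uint8)
        cv2.floodFill(cv2.medianBlur(im,3),m,s,0,(tol,)*3,(tol,)*3,cv2.FLOODFILL_MASK_ONLY|cv2.FLOODFILL_FIXED_RANGE|255<<8)
        k=cv2.findContours(m[1:-1,1:-1],cv2.RETR_EXTERNAL,cv2.CHAIN_APPROX_NONE)[0]
        k=cv2.convexHull(max(k,key=cv2.contourArea))
        q=cv2.approxPolyN(k,4).reshape(-1,2).astype(float)
        P=np.array([onz(c,*p,z)[:2] for p in q]);e=np.roll(P,-1,0)-P
        print(n,nm,q.tolist(),P.tolist(),'c',P.mean(0),'len',np.linalg.norm(e,axis=1),'ang',np.degrees(np.arctan2(e[:,1],e[:,0])))
a=cv2.imread('pics/scene0.png')[285:370,240:310];b=cv2.imread('pics/side0.png')[275:360,365:450]
g=lambda i:cv2.resize(i,None,fx=5,fy=5,interpolation=cv2.INTER_CUBIC)
cv2.imwrite('pics/crop2.png',np.hstack([g(a),g(b)]))
E
```

```text
stopA [0.6142 0.1955 0.237 ] 0.0009745895029787322
stopB [ 0.6596 -0.0025  0.237 ] 3.4714986802764604e-05
footA [ 0.6149  0.1973 -0.0072] 0.002004837113780927
footB [ 0.6595 -0.0025 -0.0069] 0.001446484705036142
gAr0 [0.4415 0.2007 0.03  ] 0.0002327504973613564
gAr1 [0.5016 0.1798 0.0401] 5.1660588191950566e-05
gAe0 [ 0.4363  0.1585 -0.0008] 7.656819327351486e-05
gAe1 [ 0.4953  0.1481 -0.0007] 0.0018120537937340564
gBr [array([ 0.4267, -0.0065,  0.04  ]), array([ 0.4829, -0.0187,  0.04  ])]
gBe [array([ 0.4138, -0.0395,  0.    ]), array([ 0.473 , -0.0537,  0.    ])]
scene mat [[363.0, 178.0], [363.0, 204.0], [315.0, 189.0], [329.0, 168.0]] [[0.4966304819052796, 0.41633193234592836], [0.5547075581882905, 0.29983318270195325], [0.3768344908200413, 0.2850691321705924], [0.3656681736742131, 0.40502783320793523]] c [0.4485 0.3516] len [0.1302 0.1785 0.1205 0.1314] ang [ -63.5028 -175.2551   95.318     4.9333]
scene unit [[385.0, 320.0], [343.0, 400.0], [260.0, 358.0], [308.0, 287.0]] [[0.8285796106173373, -0.1361492935955413], [0.8349728617740082, -0.3756448640935392], [0.6112600346967447
[... 158 characters left out ...]
.8042]
side mat [[298.0, 171.0], [220.0, 206.0], [198.0, 179.0], [274.0, 147.0]] [[0.618945834566483, 0.3040776927620984], [0.37595882147498144, 0.2861933583554649], [0.3646798737573244, 0.41103822545860635], [0.6074995785939683, 0.42883584051446866]] c [0.4918 0.3575] len [0.2436 0.1254 0.2435 0.1253] ang [-175.7905   95.1623    4.192   -84.7579]
side unit [[542.0, 295.0], [460.0, 342.0], [389.0, 261.0], [466.0, 223.0]] [[0.8325361833246429, -0.37750828875427594], [0.6104907091744622, -0.3793959185928389], [0.6051874555774118, -0.14305605043947378], [0.8264749433697548, -0.13907248361838187]] c [ 0.7187 -0.2598] len [0.2221 0.2364 0.2213 0.2385] ang [-179.5129   91.2854    1.0313  -88.5438]
```

View pics/crop2.png

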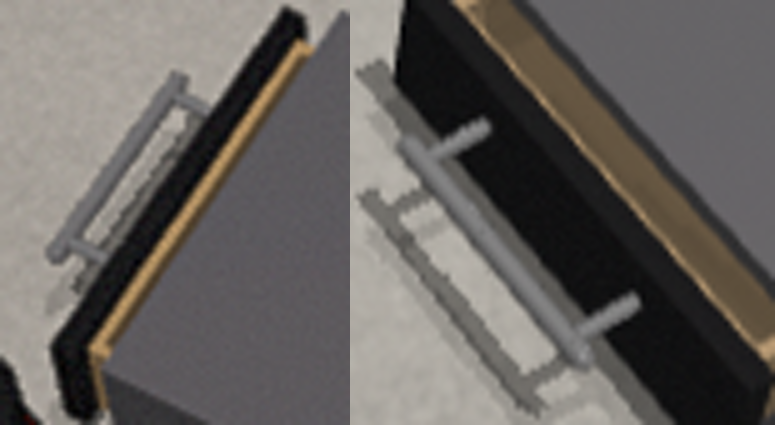

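carry_out(increments=[0,0,40,0,0,0,0,0,40,0,0,0,20,-20,0,0,0,-0.09,30,-30,0,0,0,-0.09,30,-35,0,0,0,-0.09,30,-35,0,0,0,-0.09,30,-35,0,0,0,-0.09,30,-35,0,0,0,-0.09,30,-35,0,0,0,-0.09,30,-35,0,0,0,-0.09,30,-30,0,0,0,-0.09,30,-30,0,0,0,-0.09,22,-20,0,0,0,-0.09,20,-20,0,0,0,-0.09,0,0,0,0,0,0,0,0,0,0,0,0], grip=0.2, newtons=15)

```text
clock: 2.15
position: [0.6135, 0.1989, 0.3065]
ee_rot: [-2.194, -2.247, 0.0]
force: [-0.4, 0.2, -1.0]
width: 0.798
gripper_force: 0.0
```

```bash
python3 - <<'E'
from h import *
np.set_printoptions(precision=4,suppress=True)
s=readout.observe();print(s['position'],s['ee_rot'],R.from_rotvec(s['ee_rot']).as_matrix()[:,1:].T)
S,D=vision.calibration('scene'),vision.calibration('side')
print(tri((251.6,335),S,(412,346),D),tri((275.6,300.6),S,(376.6,303.6),D))
print('dropper',onz(D,359,187,0),'flask',onz(D,490,412,0),onz(S,245,420,0))
im,c=grab('wrist','w1.png')
E
```

```text
[0.6135 0.1989 0.3065] [-2.1939 -2.2474  0.0001] [[ 0.9997  0.0241 -0.0007]
 [-0.0007  0.0006 -1.    ]]
(array([ 0.5408, -0.3236,  0.062 ]), np.float64(0.001897644188680687)) (array([ 0.5363, -0.2024,  0.0613]), np.float64(0.0006877382270924061))
dropper [0.7356 0.1702 0.    ] flask [ 0.6153 -0.4972  0.    ] [ 0.6342 -0.4975  0.    ]
```

View pics/w1.png

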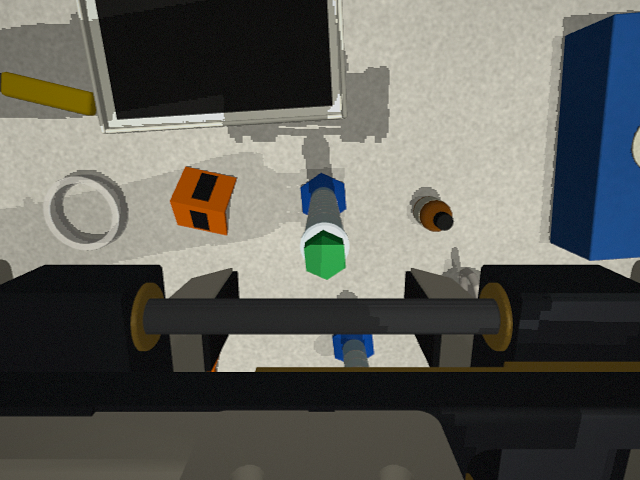

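```bash
python3 - <<'E'
from h import *
c=vision.calibration('wrist')
for p,z in(((325,259),.246),((325,243),.222),((323,196),.01)): print(onz(c,*p,z).round(4))
print('tray corners rim near', onz(c,107,131,.018),onz(c,343,118,.018))
E
```

```text
[0.6153 0.1948 0.246 ]
[0.6154 0.1981 0.222 ]
[0.6149 0.1984 0.01  ]
tray corners rim near [0.36857333 0.26729035 0.018     ] [0.63496052 0.28803661 0.018     ]
```

carry_out(increments=[1.5,-2,-20,0,0,0,0,0,-25,0,0,0,0,0,-25,0,0,0,0,0,-25,0,0,0,0,0,-15,0,0,0,0,0,-10,0,0,0,0,0,0,0,0,0])

```text
clock: 3.08
position: [0.6151, 0.1961, 0.1865]
ee_rot: [-2.195, -2.247, 0.001]
force: [-0.6, 0.2, -0.3]
width: 0.802
gripper_force: 0.0
```

carry_out(increments=[0,0,0,0,0,0,0,0,0,0,0,0,0,0,0,0,0,0,0,0,0,0,0,0,0,0,0,0,0,0,0,0,0,0,0,0], grip=1, newtons=20)

```text
clock: 3.82
position: [0.6155, 0.1959, 0.1868]
ee_rot: [2.196, 2.247, 0.0]
force: [-0.1, -0.0, 1.1]
width: 0.32
gripper_force: 20.0
```

carry_out(increments=[0,0,8,0,0,0,0,0,16,0,0,0,0,0,18,0,0,0,0,0,8,0,0,0,-8,6,0,0,0,0,-14,12,0,0,0,0,-18,15,0,0,0,0,-18,15,0,0,0,0,-18,15,0,0,0,0,-18,15,0,0,0,0,-18,15,0,0,0,0,-18,15,0,0,0,0,-18,15,0,0,0,0,-18,15,0,0,0,0,-15,10,0,0,0,0,-10,8,0,0,0,0,0,0,0,0,0,0,0,0,0,0,0,0])

```text
clock: 6.08
position: [0.425, 0.3512, 0.2368]
ee_rot: [2.197, 2.245, 0.0]
force: [-0.5, -0.2, -2.5]
width: 0.321
gripper_force: 20.0
```

carry_out(increments=[0,0,-12,0,0,0,0,0,-14,0,0,0,0,0,-8,0,0,0,0,0,-4,0,0,0,0,0,-3,0,0,0,0,0,-2,0,0,0,0,0,0,0,0,0])

```text
clock: 6.95
position: [0.4244, 0.3519, 0.1938]
ee_rot: [-2.196, -2.247, -0.0]
force: [0.0, 0.6, -1.6]
width: 0.322
gripper_force: 20.0
```

carry_out(increments=[0,0,-1,0,0,0,0,0,-1,0,0,0,0,0,0,0,0,0])

```text
clock: 7.32
position: [0.4244, 0.3519, 0.1918]
ee_rot: [2.196, 2.247, 0.0]
force: [-0.1, -0.5, -2.7]
width: 0.32
gripper_force: 20.0
```

```bash
python3 - <<'E'
from h import *
im,c=grab('side')
hsv=cv2.cvtColor(im,cv2.COLOR_RGB2HSV);m=cv2.inRange(hsv,(100,130,60),(125,255,255))
k,l,st,ce=cv2.connectedComponentsWithStats(m)
for i in range(1,k):
    if st[i,4]>60: print(ce[i].round(1),st[i],onz(c,*ce[i],.01).round(4))
print(readout.observe()['force'],readout.observe()['position'])
E
```

```text
[85.5 11.8] [ 69   0  30  23 161] [0.3403 1.4823 0.01  ]
[404.6 129.2] [ 362   96   87   75 2616] [0.9834 0.3039 0.01  ]
[226.7 185.8] [215 177  23  15 175] [0.4206 0.3426 0.01  ]
[370.4 240.7] [359 232  24  16 191] [ 0.6506 -0.0129  0.01  ]
[-0.04552218 -0.42027358 -1.12228   ] [0.42438168 0.35186427 0.19177228]
```

carry_out(increments=[0,0,-1,0,0,0,0,0,0,0,0,0])

```text
clock: 7.62
position: [0.4247, 0.3522, 0.1917]
ee_rot: [-2.196, -2.247, -0.002]
force: [-1.7, -2.4, 6.8]
width: 0.328
gripper_force: 20.0
```

carry_out(increments=[0,0,-0.5,0,0,0,0,0,0,0,0,0])

```text
clock: 7.88
position: [0.4248, 0.3523, 0.1917]
ee_rot: [-2.196, -2.246, -0.003]
force: [-2.8, -2.7, 11.4]
width: 0.32
gripper_force: 20.0
```

Contact on the tray floor. Release gently, then rise.

carry_out(increments=[0,0,1,0,0,0,0,0,0,0,0,0])

```text
clock: 8.12
position: [0.4246, 0.3521, 0.1917]
ee_rot: [-2.196, -2.247, -0.001]
force: [-1.6, -0.9, 5.1]
width: 0.321
gripper_force: 20.0
```

carry_out(increments=[0,0,0,0,0,0,0,0,0,0,0,0,0,0,0,0,0,0,0,0,0,0,0,0], grip=0.25)

```text
clock: 8.62
position: [0.4243, 0.3518, 0.1911]
ee_rot: [2.196, 2.247, -0.0]
force: [0.4, -0.1, -0.0]
width: 0.704
gripper_force: 0.0
```

carry_out(increments=[0,0,10,0,0,0,0,0,25,0,0,0,0,0,40,0,0,0,0,0,40,0,0,0,10,-20,0,0,0,0,20,-30,0,0,0,0,25,-40,0,0,0,0,25,-40,0,0,0,0,25,-40,0,0,0,0,25,-40,0,0,0,0,25,-40,0,0,0,0,25,-40,0,0,0,0,20,-30,0,0,0,0,20,-20,0,0,0,0,15,-13,0,0,0,0,0,0,0,0,0,0,0,0,0,0,0,0])

```text
clock: 10.75
position: [0.659, -0.0003, 0.3065]
ee_rot: [-2.195, -2.247, -0.001]
force: [-1.3, 0.3, -0.3]
width: 0.749
gripper_force: 0.0
```

```bash
python3 - <<'E'
from h import *
im,c=grab('wrist')
hsv=cv2.cvtColor(im,cv2.COLOR_RGB2HSV);m=cv2.inRange(hsv,(55,150,60),(85,255,255))
k,l,st,ce=cv2.connectedComponentsWithStats(m)
for i in range(1,k):
    if st[i,4]>60: print(ce[i].round(1),st[i],onz(c,*ce[i],.244).round(4))
im,c=grab('side','s2.png')
hsv=cv2.cvtColor(im,cv2.COLOR_RGB2HSV);m=cv2.inRange(hsv,(55,120,50),(85,255,255))
k,l,st,ce=cv2.connectedComponentsWithStats(m)
for i in range(1,k):
    if st[i,4]>60: print(ce[i].round(1),st[i],onz(c,*ce[i],.237).round(4))
E
```

```text
[584.6 167.6] [578 161  14  14 150] [0.8077 0.0527 0.244 ]
[323.8 255.4] [ 304  234   41   44 1312] [ 0.6603 -0.0032  0.244 ]
[214.4 112.3] [209 107  11  12 108] [0.426 0.361 0.237]
[379.1 168.6] [374 163  12  13 116] [ 0.6594 -0.0024  0.237 ]
[464.4 254.2] [452 244  26  22 322] [ 0.6653 -0.2833  0.237 ]
```

carry_out(increments=[1,-1.5,-20,0,0,0,0,0,-25,0,0,0,0,0,-25,0,0,0,0,0,-25,0,0,0,0,0,-15,0,0,0,0,0,-10,0,0,0,0,0,0,0,0,0])

```text
clock: 11.72
position: [0.6602, -0.0024, 0.1861]
ee_rot: [-2.195, -2.247, 0.0]
force: [-0.3, -0.4, 0.7]
width: 0.752
gripper_force: 0.0
```

carry_out(increments=[0,0,0,0,0,0,0,0,0,0,0,0,0,0,0,0,0,0,0,0,0,0,0,0,0,0,0,0,0,0,0,0,0,0,0,0], grip=1, newtons=20)

```text
clock: 12.48
position: [0.6605, -0.0027, 0.1864]
ee_rot: [2.196, 2.247, 0.0]
force: [1.3, -0.4, 0.7]
width: 0.321
gripper_force: 20.0
```

carry_out(increments=[0,0,8,0,0,0,0,0,18,0,0,0,0,0,18,0,0,0,0,0,10,0,0,0,-2,8,0,0,0,0,-4,16,0,0,0,0,-6,22,0,0,0,0,-6,24,0,0,0,0,-6,24,0,0,0,0,-6,24,0,0,0,0,-6,24,0,0,0,0,-6,24,0,0,0,0,-6,24,0,0,0,0,-6,24,0,0,0,0,-6,24,0,0,0,0,-6,24,0,0,0,0,-6,24,0,0,0,0,-6,24,0,0,0,0,-6,22,0,0,0,0,-5,16,0,0,0,0])

```text
clock: 14.98
position: [0.5704, 0.3473, 0.24]
ee_rot: [-2.194, -2.248, 0.0]
force: [1.0, -0.3, -3.1]
width: 0.322
gripper_force: 20.0
```

carry_out(increments=[-4,10,0,0,0,0,-3,8,0,0,0,0,0,0,0,0,0,0,0,0,-12,0,0,0,0,0,-16,0,0,0,0,0,-10,0,0,0,0,0,-5,0,0,0,0,0,-3,0,0,0,0,0,-2,0,0,0,0,0,0,0,0,0])

```text
clock: 16.23
position: [0.5645, 0.3634, 0.1924]
ee_rot: [2.196, 2.247, 0.001]
force: [-0.1, -0.4, -2.6]
width: 0.324
gripper_force: 20.0
```

carry_out(increments=[0,0,-1,0,0,0,0,0,-0.5,0,0,0,0,0,0,0,0,0])

```text
clock: 16.6
position: [0.5647, 0.3635, 0.1913]
ee_rot: [2.196, 2.247, 0.002]
force: [0.0, 0.2, 1.6]
width: 0.326
gripper_force: 20.0
```

carry_out(increments=[0,0,0,0,0,0,0,0,0,0,0,0,0,0,0,0,0,0,0,0,0,0,0,0], grip=0.25)

```text
clock: 17.1
position: [0.5644, 0.3633, 0.1907]
ee_rot: [2.196, 2.247, -0.0]
force: [0.3, 0.5, 0.5]
width: 0.709
gripper_force: 0.0
```

carry_out(increments=[0,0,10,0,0,0,0,0,25,0,0,0,0,0,40,0,0,0,0,0,40,0,0,0,0,-20,0,0,0,0,0,-40,0,0,0,0,0,-50,0,0,0,0,0,-50,0,0,0,0,0,-50,0,0,0,0,0,-50,0,0,0,0,0,-50,0,0,0,0,-5,-50,0,0,0,0,-5,-50,0,0,0,0,-5,-50,0,0,0,0,-5,-50,0,0,0,0,-5,-50,0,0,0,0,0,-40,0,0,0,0,0,-25,0,0,0,0,0,0,0,0,0,0,0,0,0,0,0,0])

```text
clock: 19.6
position: [0.5391, -0.2609, 0.3055]
ee_rot: [-2.195, -2.246, -0.001]
force: [0.5, 0.9, -0.2]
width: 0.752
gripper_force: 0.0
```

```bash
python3 - <<'E'
from h import *
im,c=grab('scene','sc2.png');im,c=grab('wrist','w2.png')
E
```

```text
(no output)
```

View pics/sc2.png

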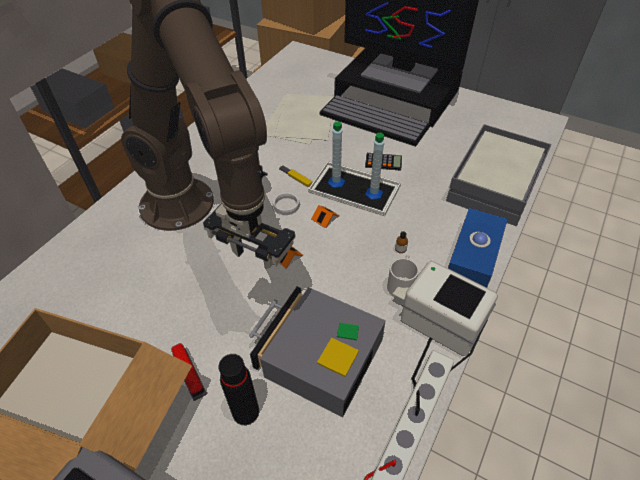

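View pics/w2.png

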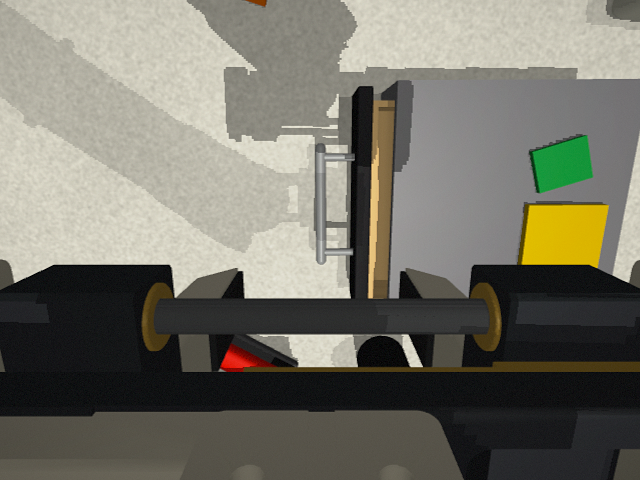

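```bash
python3 - <<'E'
from h import *
c=vision.calibration('wrist')
for p,z in(((320,150),.062),((321,260),.062),((357,88),.088),((354,255),.088),((371,100),.088),((411,82),.1),((389,290),.1),((640,80),.1),((375,258),.088)): print(p,onz(c,*p,z).round(4))
E
```

```text
(320, 150) [ 0.5366 -0.2059  0.062 ]
(321, 260) [ 0.5406 -0.3246  0.062 ]
(357, 88) [ 0.5696 -0.1483  0.088 ]
(354, 255) [ 0.5742 -0.3099  0.088 ]
(371, 100) [ 0.5831 -0.1585  0.088 ]
(411, 82) [ 0.6165 -0.1436  0.1   ]
(389, 290) [ 0.6105 -0.3427  0.1   ]
(640, 80) [ 0.8206 -0.1369  0.1   ]
(375, 258) [ 0.5961 -0.3126  0.088 ]
```

carry_out(increments=[-1,-4,-20,0,0,0.01,0,0,-40,0,0,0,0,0,-45,0,0,0,0,0,-45,0,0,0,0,0,-30,0,0,0,0,0,0,0,0,0], grip=0.74)

```text
clock: 20.45
position: [0.5373, -0.2638, 0.1239]
ee_rot: [-2.18, -2.256, 0.002]
force: [0.8, 0.1, -0.0]
width: 0.264
gripper_force: 0.0
```

carry_out(increments=[0,0,-25,0,0,0,0,0,-25,0,0,0,0,0,-20,0,0,0,0,0,-8,0,0,0,0,0,0,0,0,0])

```text
clock: 21.08
position: [0.539, -0.2656, 0.0486]
ee_rot: [2.184, 2.258, 0.001]
force: [0.4, -0.2, 0.7]
width: 0.263
gripper_force: 0.0
```

carry_out(increments=[0,0,0,0,0,0,0,0,0,0,0,0,0,0,0,0,0,0], grip=1, newtons=25)

```text
clock: 21.45
position: [0.5389, -0.2659, 0.0486]
ee_rot: [2.184, 2.257, 0.001]
force: [-1.8, 1.3, 6.0]
width: 0.105
gripper_force: 25.0
```

carry_out(increments=[-8,-0.3,0,0,0,0,-16,-0.5,0,0,0,0,-20,-0.6,0,0,0,0,-20,-0.6,0,0,0,0,-20,-0.6,0,0,0,0,-20,-0.6,0,0,0,0,-16,-0.5,0,0,0,0,-10,-0.3,0,0,0,0,-6,-0.2,0,0,0,0,-4,0,0,0,0,0,0,0,0,0,0,0])

```text
clock: 22.82
position: [0.3984, -0.27, 0.0485]
ee_rot: [2.184, 2.257, 0.002]
force: [-1.3, 0.6, 11.8]
width: 0.11
gripper_force: 25.0
```

carry_out(increments=[-4,0,0,0,0,0,-3,0,0,0,0,0,0,0,0,0,0,0])

```text
clock: 23.2
position: [0.3929, -0.2702, 0.0486]
ee_rot: [2.182, 2.256, 0.002]
force: [4.1, 1.6, 6.3]
width: 0.11
gripper_force: 25.0
```

carry_out(increments=[0,0,0,0,0,0,0,0,0,0,0,0,0,0,0,0,0,0], grip=0.74)

```text
clock: 23.58
position: [0.3908, -0.2697, 0.0475]
ee_rot: [-2.184, -2.257, 0.001]
force: [0.9, -0.6, -0.2]
width: 0.255
gripper_force: 0.0
```

carry_out(increments=[0,0,10,0,0,0,0,0,30,0,0,0,0,0,50,0,0,0,0,0,50,0,0,0,0,0,50,0,0,0,5,40,20,0,0,-0.08,10,45,0,0,0,-0.08,10,45,0,0,0,-0.08,10,45,0,0,0,-0.03,10,35,0,0,0,0,5,15,0,0,0,0,0,0,0,0,0,0], grip=0)

```text
clock: 25.08
position: [0.4414, -0.0449, 0.2579]
ee_rot: [2.467, 1.944, -0.001]
force: [0.3, -0.8, 0.3]
width: 1.0
gripper_force: 0.0
```

```bash
python3 - <<'E'
from h import *
w,c=grab('wrist','w3.png');s,c=grab('side','s3.png');grab('scene','sc3.png')
b=cv2.resize(s[180:420,200:520],(800,600))
cv2.imwrite('pics/s3c.png',cv2.cvtColor(b,cv2.COLOR_RGB2BGR))
E
```

```text
(no output)
```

View pics/w3.png

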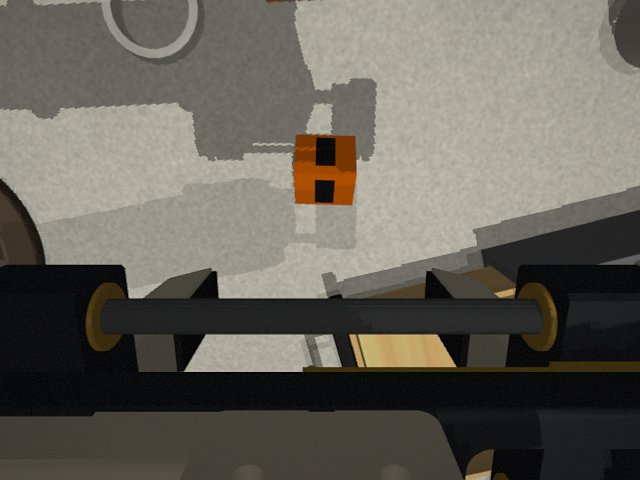

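View pics/s3c.png

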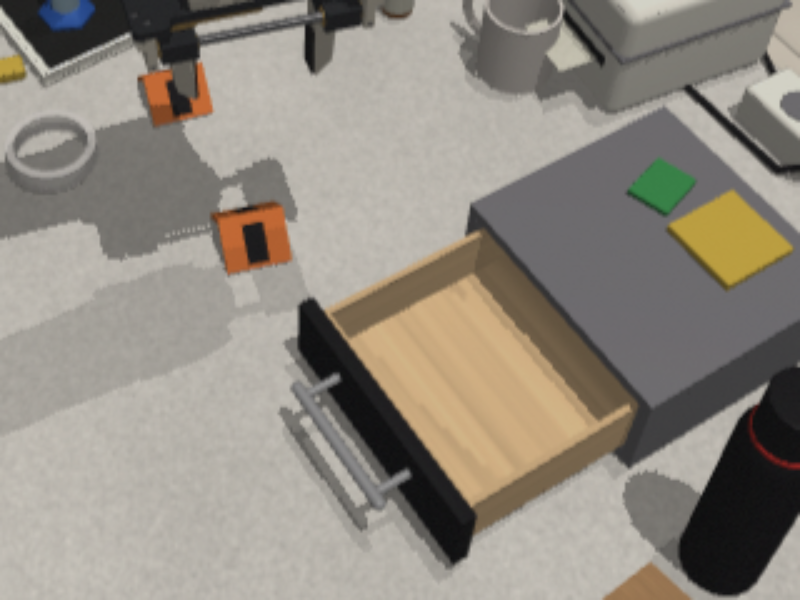

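```bash
cat >> h.py <<'E'
def guard():
    im,c=grab('wrist'); hsv=cv2.cvtColor(im,cv2.COLOR_RGB2HSV)
    m=cv2.inRange(hsv,(5,170,90),(17,255,255)); m[265:]=0
    m=cv2.morphologyEx(m,cv2.MORPH_CLOSE,np.ones((25,25)))
    k=max(cv2.findContours(m,cv2.RETR_EXTERNAL,cv2.CHAIN_APPROX_NONE)[0],key=cv2.contourArea)
    q=cv2.approxPolyN(cv2.convexHull(k),4).reshape(-1,2).astype(float)
    q=q[np.argsort(q[:,1])]; t=q[:2][np.argsort(q[:2,0])]; b=q[2:][np.argsort(q[2:,0])]
    P=np.array([onz(c,*p,0)[:2] for p in (t[0],t[1],b[1],b[0])])
    e=np.roll(P,-1,0)-P
    print('corners',t.tolist(),b.tolist(),'len',np.linalg.norm(e,axis=1).round(4),'yaw',np.degrees(np.arctan2(e[0,1],e[0,0])).round(2),np.degrees(np.arctan2(-e[2,1],-e[2,0])).round(2),'centre',P.mean(0).round(4))
    s=readout.observe(); y=R.from_rotvec(s['ee_rot']).as_matrix()[:,1]
    print('tcp',np.round(s['position'],4),'closing',np.degrees(np.arctan2(y[1],y[0])).round(2))
E
python3 - <<'E'
from h import *
guard()
D=vision.calibration('side');S=vision.calibration('scene')
f=lambda x,y:(200+x/2.5,180+y/2.5)
for nm,p,z in(('front inner top L',f(330,312),.088),('front inner top R',f(472,508),.088),('floor rear L',f(470,273),.022),('floor rear R',f(592,428),.022),('handle L',f(297,388),.062),('handle R',f(380,500),.062),('front out top L',f(312,300),.088)):
    print(nm,onz(D,*p,z).round(4))
E
```

```text
corners [[296.0, 133.0], [355.0, 133.0]] [[291.0, 201.0], [355.0, 203.0]] len [0.0622 0.0745 0.0705 0.0726] yaw -13.7 -15.51 centre [ 0.4521 -0.0138]
tcp [ 0.441  -0.0464  0.2578] closing -13.73
front inner top L [ 0.4415 -0.1728  0.088 ]
front inner top R [ 0.4437 -0.3773  0.088 ]
floor rear L [ 0.5986 -0.1627  0.022 ]
floor rear R [ 0.5968 -0.3447  0.022 ]
handle L [ 0.3891 -0.2088  0.062 ]
handle R [ 0.3952 -0.327   0.062 ]
front out top L [ 0.4346 -0.155   0.088 ]
```

carry_out(increments=[6,16,-20,0,0,0,6,16.7,-40,0,0,0,0,0,-45,0,0,0,0,0,-45,0,0,0,0,0,-40,0,0,0,0,0,-25,0,0,0,0,0,-15,0,0,0,0,0,-9,0,0,0,0,0,-4,0,0,0,0,0,0,0,0,0], newtons=8)

```text
clock: 26.52
position: [0.4537, -0.0122, 0.0151]
ee_rot: [2.468, 1.943, 0.001]
force: [-0.3, -0.7, -0.2]
width: 1.001
gripper_force: 0.0
```

carry_out(increments=[0,0,0,0,0,0,0,0,0,0,0,0,0,0,0,0,0,0,0,0,0,0,0,0], grip=1, newtons=8)

```text
clock: 27.02
position: [0.4535, -0.0121, 0.0149]
ee_rot: [2.468, 1.943, 0.0]
force: [0.6, 1.0, 1.7]
width: 0.675
gripper_force: 8.0
```

carry_out(increments=[0,0,15,0,0,0,0,0,35,0,0,0,0,0,40,0,0,0,0,0,30,0,0,0,3,-15,0,0,0,-0.1,5,-25,0,0,0,-0.15,6,-28,0,0,0,-0.15,6,-30,0,0,0,-0.15,6,-30,0,0,0,-0.15,6,-30,0,0,0,-0.15,6,-30,0,0,0,-0.15,6,-30,0,0,0,-0.15,5,-25,0,0,0,-0.15,2.5,-15,0,0,0,0,0,0,0,0,0,0,0,0,0,0,0,0])

```text
clock: 29.02
position: [0.5047, -0.2689, 0.1347]
ee_rot: [-3.14, -0.057, 0.0]
force: [0.2, 1.2, 0.3]
width: 0.678
gripper_force: 8.0
```

```bash
python3 - <<'E'
from h import *
s,c=grab('scene'); b,c=grab('side')
z=lambda im,x,y:cv2.resize(im[y:y+150,x:x+100],None,fx=4,fy=4)
cv2.imwrite('pics/c4.png',cv2.cvtColor(np.hstack([z(s,240,240),z(b,330,260)]),cv2.COLOR_RGB2BGR))
s=readout.observe(); y=R.from_rotvec(s['ee_rot']).as_matrix()[:,1];print(s['position'],np.degrees(np.arctan2(y[1],y[0])),s['joints'])
E
```

```text
[ 0.50486674 -0.2689151   0.1347471 ] -87.94182081716897 [-0.1677842   0.54933508  0.82856062  1.86065138 -0.49363667  0.95048734
 -0.65019967]
```

View pics/c4.png

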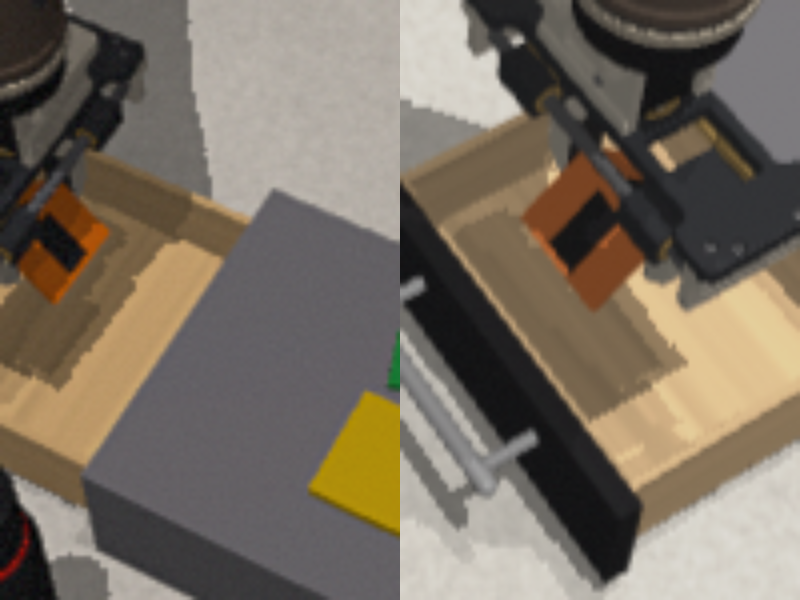

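carry_out(increments=[0,0,-20,0,0,0,0,0,-30,0,0,0,0,0,-25,0,0,0,0,0,-12,0,0,0,0,0,-6,0,0,0,0,0,-3,0,0,0,0,0,0,0,0,0])

```text
clock: 30.0
position: [0.5051, -0.2703, 0.0392]
ee_rot: [3.141, 0.053, 0.001]
force: [0.4, -0.9, -1.1]
width: 0.676
gripper_force: 8.0
```

carry_out(increments=[0,0,-1,0,0,0,0,0,-1,0,0,0,0,0,0,0,0,0])

```text
clock: 30.38
position: [0.5051, -0.2702, 0.0369]
ee_rot: [3.141, 0.053, 0.001]
force: [0.2, 0.5, 0.8]
width: 0.676
gripper_force: 8.0
```

carry_out(increments=[0,0,0,0,0,0,0,0,0,0,0,0,0,0,0,0,0,0], grip=0.05)

```text
clock: 30.75
position: [0.5048, -0.2702, 0.0367]
ee_rot: [3.141, 0.053, -0.0]
force: [-0.7, 0.1, 0.5]
width: 0.928
gripper_force: 0.0
```

carry_out(increments=[0,0,10,0,0,0,0,0,30,0,0,0,0,0,45,0,0,0,0,0,50,0,0,0,0,10,50,0,0,0,-2,30,38,0,0,0.1,-5,45,0,0,0,0.15,-5,45,0,0,0,0.15,-5,45,0,0,0,0.15,-5,45,0,0,0,0.15,-5,45,0,0,0,0.15,-5,45,0,0,0,0.15,-5,45,0,0,0,0.15,-5,35,0,0,0,0.15,-3,20,0,0,0,0,0,0,0,0,0,0,0,0,0,0,0,0], grip=0)

```text
clock: 32.88
position: [0.46, 0.1386, 0.2601]
ee_rot: [2.47, 1.941, 0.0]
force: [0.1, -0.7, -0.4]
width: 0.997
gripper_force: 0.0
```

```bash
python3 - <<'E'
from h import *
guard()
w,c=grab('wrist');s,c=grab('side')
cv2.imwrite('pics/c5.png',cv2.cvtColor(np.hstack([w[60:280,200:520],cv2.resize(s[200:420,200:520],None,fx=1.5,fy=1.5)[:220*1]]),cv2.COLOR_RGB2BGR)) if 0 else cv2.imwrite('pics/c5.png',cv2.cvtColor(np.hstack([w[40:280,200:440],s[200:440,230:550]]),cv2.COLOR_RGB2BGR))
E
```

```text
corners [[291.0, 119.0], [350.0, 117.0]] [[291.0, 189.0], [356.0, 186.0]] len [0.062  0.0727 0.0714 0.0736] yaw -11.8 -11.02 centre [0.4726 0.187 ]
tcp [0.4601 0.1384 0.26  ] closing -13.7
```

View pics/c5.png

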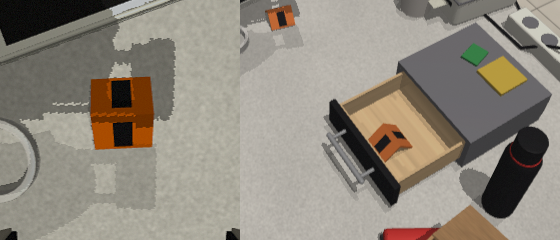

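carry_out(increments=[6,25,-20,0,0,0.033,6,25.5,-40,0,0,0,0,0,-45,0,0,0,0,0,-45,0,0,0,0,0,-40,0,0,0,0,0,-25,0,0,0,0,0,-15,0,0,0,0,0,-9,0,0,0,0,0,-6,0,0,0,0,0,0,0,0,0])

```text
clock: 34.28
position: [0.4721, 0.1904, 0.015]
ee_rot: [2.436, 1.984, 0.001]
force: [0.3, -0.5, 0.4]
width: 1.0
gripper_force: 0.0
```

carry_out(increments=[0,0,0,0,0,0,0,0,0,0,0,0,0,0,0,0,0,0,0,0,0,0,0,0], grip=1, newtons=8)

```text
clock: 34.78
position: [0.472, 0.1904, 0.0149]
ee_rot: [2.436, 1.984, 0.001]
force: [-0.6, 0.9, 0.7]
width: 0.668
gripper_force: 8.0
```

```bash
python3 - <<'E'
from h import *
s=readout.observe(); y=R.from_rotvec(s['ee_rot']).as_matrix()[:,1];print(s['position'],np.degrees(np.arctan2(y[1],y[0])),s['width'])
E
```

```text
[0.471997   0.19043439 0.01489909] -11.694775090907186 0.6681457599420171
```

carry_out(increments=[0,0,15,0,0,0,0,0,35,0,0,0,0,0,40,0,0,0,0,0,30,0,0,0,1.5,-20,0,0,0,-0.132,2.5,-35,0,0,0,-0.15,3,-40,0,0,0,-0.15,3,-40,0,0,0,-0.15,3,-40,0,0,0,-0.15,3,-40,0,0,0,-0.15,3,-40,0,0,0,-0.15,3,-40,0,0,0,-0.15,3,-40,0,0,0,-0.15,3,-40,0,0,0,0,3,-40,0,0,0,0,1.5,-30,0,0,0,0,0.5,-15.6,0,0,0,0,0,0,0,0,0,0,0,0,0,0,0,0])

```text
clock: 37.15
position: [0.505, -0.2686, 0.1347]
ee_rot: [-3.14, -0.057, 0.0]
force: [0.1, 0.6, -1.0]
width: 0.673
gripper_force: 8.0
```

```bash
python3 - <<'E'
from h import *
s,c=grab('scene'); b,c=grab('side')
z=lambda im,x,y:cv2.resize(im[y:y+150,x:x+100],None,fx=4,fy=4)
cv2.imwrite('pics/c6.png',cv2.cvtColor(np.hstack([z(s,230,240),z(b,330,260)]),cv2.COLOR_RGB2BGR))
s=readout.observe(); y=R.from_rotvec(s['ee_rot']).as_matrix()[:,1];print(s['position'],np.degrees(np.arctan2(y[1],y[0])),s['width'])
E
```

```text
[ 0.50512201 -0.26858313  0.13464002] -87.90317177728853 0.67440926684948
```

View pics/c6.png

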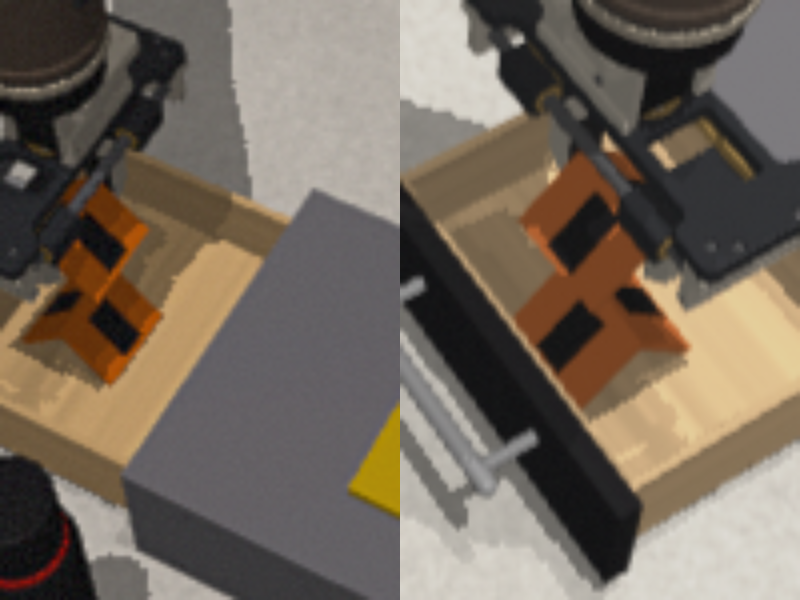

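```bash
python3 - <<'E'
from h import *
r=R.from_euler('z',-88,degrees=True).as_matrix();o=np.array([.505,-.2702,.022])
for n,x0,y0,off in(('scene',230,240,0),('side',330,260,400)):
    c=vision.calibration(n)
    for l in((.031,.037,0),(.031,-.037,0),(.031,0,.04),(-.031,0,.04)):
        u,v=proj(c,o+r@l);print(n,l,round((u-x0)*4+off),round((v-y0)*4))
E
```

```text
scene (0.031, 0.037, 0) 116 386
scene (0.031, -0.037, 0) 23 342
scene (0.031, 0, 0.04) 62 333
scene (-0.031, 0, 0.04) 112 262
side (0.031, 0.037, 0) 694 344
side (0.031, -0.037, 0) 580 411
side (0.031, 0, 0.04) 645 339
side (-0.031, 0, 0.04) 574 250
```

carry_out(increments=[0,0,-20,0,0,0,0,0,-25,0,0,0,0,0,-15,0,0,0,0,0,0,0,0,0,0,0,0,0,0,0])

```text
clock: 37.88
position: [0.5052, -0.2704, 0.0754]
ee_rot: [3.141, 0.055, 0.001]
force: [-0.2, -0.3, -0.3]
width: 0.678
gripper_force: 8.0
```

```bash
python3 - <<'E'
from h import *
s=readout.observe(); y=R.from_rotvec(s['ee_rot']).as_matrix()[:,1];print(s['position'],np.degrees(np.arctan2(y[1],y[0])),s['width'])
E
```

```text
[ 0.50523595 -0.27039673  0.07539614] -88.00262989264658 0.6783272647314574
```

Aligned to 0.2 mm. Descend in small steps.

carry_out(increments=[0,0.2,-10,0,0,0,0,0,-5,0,0,0,0,0,-2,0,0,0,0,0,0,0,0,0])

```text
clock: 38.38
position: [0.5048, -0.27, 0.0576]
ee_rot: [-3.141, -0.054, 0.0]
force: [-0.5, 0.1, -1.7]
width: 0.672
gripper_force: 8.0
```

carry_out(increments=[0,0,-3,0,0,0,0,0,-4,0,0,0,0,0,-3,0,0,0,0,0,0,0,0,0])

```text
clock: 38.88
position: [0.5053, -0.2701, 0.0478]
ee_rot: [3.141, 0.055, 0.001]
force: [1.4, 0.5, 2.6]
width: 0.677
gripper_force: 8.0
```

carry_out(increments=[0,0,-2,0,0,0,0,0,-1.5,0,0,0,0,0,0,0,0,0])

```text
clock: 39.25
position: [0.5054, -0.2702, 0.0446]
ee_rot: [3.141, 0.054, 0.002]
force: [0.8, 2.3, 5.9]
width: 0.676
gripper_force: 8.0
```

carry_out(increments=[0,0,0,0,0,0,0,0,0,0,0,0], grip=0.2)

```text
clock: 39.5
position: [0.5046, -0.27, 0.044]
ee_rot: [-3.141, -0.055, 0.001]
force: [-0.2, 0.5, -0.9]
width: 0.794
gripper_force: 0.0
```

carry_out(increments=[0,0,-4,0,0,0,0,0,0,0,0,0,0,0,0,0,0,0,0,0,0,0,0,0], grip=1, newtons=6)

```text
clock: 40.0
position: [0.5048, -0.27, 0.0402]
ee_rot: [-3.141, -0.055, 0.0]
force: [0.4, -0.7, -0.1]
width: 0.679
gripper_force: 6.0
```

carry_out(increments=[0,0,0,0,0,0,0,0,0,0,0,0,0,0,0,0,0,0], grip=0.05)

```text
clock: 40.38
position: [0.5049, -0.2701, 0.0403]
ee_rot: [3.141, 0.054, 0.0]
force: [0.2, -0.1, 0.1]
width: 0.928
gripper_force: 0.0
```

carry_out(increments=[0,0,10,0,0,0,0,0,30,0,0,0,0,0,45,0,0,0,0,0,50,0,0,0,0,0,50,0,0,0,-10,0,40,0,0,0,-30,0,0,0,0,0.15,-40,0,0,0,0,0.15,-40,0,0,0,0,0.15,0,0,0,0,0,0.15,0,0,0,0,0,0.15,0,0,0,0,0,0.15,0,0,0,0,0,0.15,0,0,0,0,0,0.15,0,0,0,0,0,0.15,0,0,0,0,0,0.15,0,0,0,0,0,0.06,0,0,0,0,0,0])

```text
clock: 42.62
position: [0.3845, -0.2703, 0.2657]
ee_rot: [2.196, 2.246, 0.001]
force: [0.2, -0.6, -0.4]
width: 0.95
gripper_force: 0.0
```

```bash
python3 - <<'E'
from h import *
s,c=grab('scene','sc7.png'); b,c=grab('side','s7.png')
z=lambda im,x,y:cv2.resize(im[y:y+120,x:x+80],None,fx=5,fy=5)
cv2.imwrite('pics/c7.png',cv2.cvtColor(np.hstack([z(s,230,260),z(b,340,270)]),cv2.COLOR_RGB2BGR))
s=readout.observe(); y=R.from_rotvec(s['ee_rot']).as_matrix()[:,1];print(s['position'],np.degrees(np.arctan2(y[1],y[0])),s['width'])
E
```

```text
[ 0.38467352 -0.27023679  0.26554572] 1.2564035788325891 0.9476211046260167
```

View pics/c7.png

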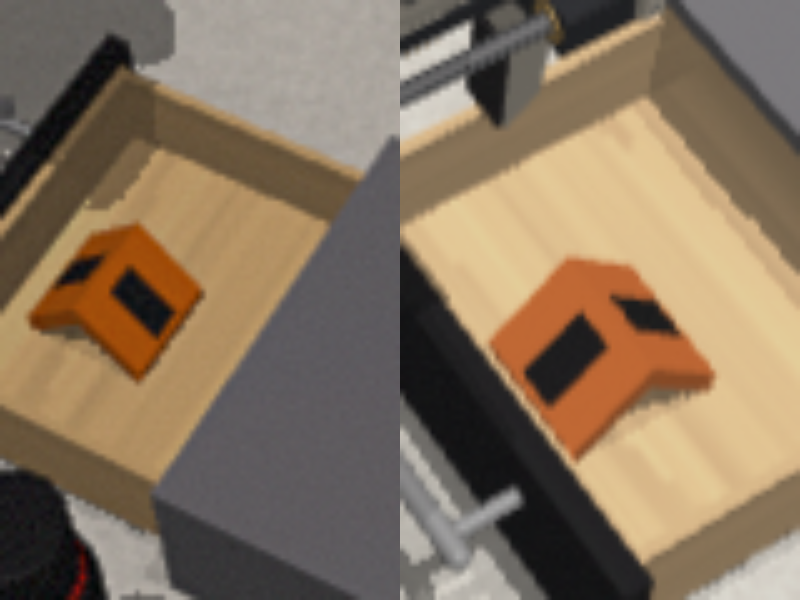

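carry_out(increments=[7,0,-20,0,0,0.01,0,0,-40,0,0,0,0,0,-45,0,0,0,0,0,-40,0,0,0,0,0,0,0,0,0,0,0,-30,0,0,0,0,0,-25,0,0,0,0,0,-12,0,0,0,0,0,-5,0,0,0,0,0,0,0,0,0], grip=0.74)

```text
clock: 43.98
position: [0.3923, -0.2703, 0.0489]
ee_rot: [2.183, 2.258, 0.001]
force: [-0.4, -0.2, -0.1]
width: 0.261
gripper_force: 0.0
```

carry_out(increments=[0,0,0,0,0,0,0,0,0,0,0,0,0,0,0,0,0,0], grip=1, newtons=25)

```text
clock: 44.35
position: [0.3929, -0.2702, 0.0488]
ee_rot: [2.182, 2.258, 0.001]
force: [2.4, 1.4, 5.7]
width: 0.109
gripper_force: 25.0
```

carry_out(increments=[4,0.1,0,0,0,0,8,0.3,0,0,0,0,12,0.4,0,0,0,0,15,0.5,0,0,0,0,15,0.5,0,0,0,0,15,0.5,0,0,0,0,15,0.5,0,0,0,0,15,0.5,0,0,0,0,15,0.5,0,0,0,0,12,0.4,0,0,0,0,10,0.3,0,0,0,0,8,0.2,0,0,0,0,6,0.2,0,0,0,0,4,0.1,0,0,0,0,0,0,0,0,0,0])

```text
clock: 46.22
position: [0.5466, -0.2658, 0.0489]
ee_rot: [2.182, 2.257, 0.0]
force: [1.0, -0.1, 5.6]
width: 0.112
gripper_force: 25.0
```

carry_out(increments=[4,0.1,0,0,0,0,3,0,0,0,0,0,3,0,0,0,0,0,0,0,0,0,0,0])

```text
clock: 46.72
position: [0.5563, -0.2655, 0.0489]
ee_rot: [2.183, 2.258, 0.0]
force: [0.6, -0.6, 5.6]
width: 0.107
gripper_force: 25.0
```

carry_out(increments=[2,0,0,0,0,0,2,0,0,0,0,0,0,0,0,0,0,0])

```text
clock: 47.1
position: [0.5585, -0.2654, 0.0488]
ee_rot: [-2.183, -2.257, 0.002]
force: [-5.4, 0.9, 11.9]
width: 0.109
gripper_force: 25.0
```

carry_out(increments=[1.5,0,0,0,0,0,0,0,0,0,0,0])

```text
clock: 47.35
position: [0.5585, -0.2653, 0.0488]
ee_rot: [-2.182, -2.254, 0.003]
force: [-10.2, 2.6, 15.7]
width: 0.106
gripper_force: 25.0
```

carry_out(increments=[0,0,0,0,0,0,0,0,0,0,0,0,0,0,0,0,0,0], grip=0.76)

```text
clock: 47.72
position: [0.5614, -0.2648, 0.048]
ee_rot: [-2.183, -2.259, 0.0]
force: [-0.2, 0.4, 0.4]
width: 0.24
gripper_force: 0.0
```

carry_out(increments=[-2,0,0,0,0,0,0,0,10,0,0,0,0,0,30,0,0,0,0,0,45,0,0,0,0,0,50,0,0,0,0,0,50,0,0,0,-40,0,20,0,0,0,-50,40,0,0,0,0,-30,50,0,0,0,0,0,30,0,0,0,0,0,0,0,0,0,0])

```text
clock: 49.1
position: [0.4405, -0.1437, 0.2539]
ee_rot: [-2.179, -2.263, -0.003]
force: [0.4, -0.9, 0.5]
width: 0.24
gripper_force: 0.0
```

```bash
python3 - <<'E'
from h import *
grab('side','s8.png')
E
```

```text
(no output)
```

View pics/s8.png

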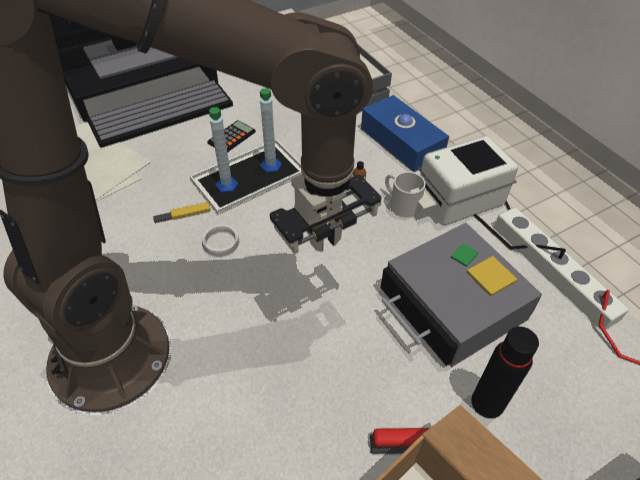

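The picture shows the drawer fully shut, around (420,310). Both cylinders stand upright in the tray, with their feet at (228,185) and (271,165). No orange is left on the bench and the bystanders have not moved.

```bash
python3 -c "
from h import *
print(arm.sign_off())"
```

```text
the job is handed in; nothing more can be done
None
```

Job handed in at about 49 s: both measuring cylinders present stand upright in the tray, the two corner guards lie nested in the drawer, and the drawer is fully shut.

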